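Load the bench cooler with ice packs from a tray

ROBOT

A 6-joint arm with a two-finger parallel gripper is mounted at the origin on the work surface. World frame = base frame: x ahead of the robot, y to its left, z up, the work surface at z = 0. Lengths are in m, angles in rad, forces in N, time in s.
With the tool pointing down it reaches from about 0.3 to 0.775 m from the base axis. Payload 14.6 kg.
Tool frame: the origin (TCP) lies between the finger pads; the fingertips stand 11 mm ahead of it and the grasp point (between the pads) lies 8 mm behind it (env.tip_reach is the distance from the TCP to the fingertips, in m); z points along the fingers, y is the line along which they close (so a half turn about z gives the same grasp; the last joint's range is limited). The gripper opens to 94 mm and grips with 3 to 60 N. Pads are 16 mm wide; open, the fingers measure 119 mm over their backs; the gripper's body (75 mm by 177 mm) begins 78 mm behind the grasp point.
Start: joints at [-1.4, 0.3, 1.521, -0, 1.321, -0.067], TCP at [0.13, -0.535, 0.216] pointing down, gripper open.
Joint ranges: [-3.03, 3.03], [-0.79, 2.21], [0.23, 2.52], [-1.04, 4.18], [0, 3.07], [-2.55, 2.55]. Speed limits (rad/s): [2.22, 2.22, 2.57, 3.14, 3.14, 3.14].

INTERFACE

Orientations are given as [roll, pitch, yaw] about the fixed x, y, z axes, in that order (R = Rz(yaw) Ry(pitch) Rx(roll)).
In Python, from plant import env, cams gives the robot as it stands. The module is installed in compiled form; this text tells all that it offers. Calls block until the motion is done:
- env.reach(position, orientation): joint-space move of the TCP to a pose.
- env.move_straight(position, attitude=None, vel=0.15): straight line of the TCP; attitude=None keeps the orientation; vel is the mean speed in m/s.
- env.movej(angles): joint-space move.
- env.move_gripper(opening, f_grip=None): finger opening in m; f_grip is the grip in N (None keeps the last); returns when the fingers have stopped.
- env.pause(seconds).
- env.inverse_kinematics(position, orientation): joint angles nearest the present ones, or None.
- env.get_obs(): the state.
- cams.get_image(name): name is "side" or "top" or "wrist"; returns (picture, depth): 384x512x3 uint8, red, green, blue; 384x512 float32, m along the optical axis (not along the pixel's ray), 0 where there is no reading.
- cams.calibration(name): a dict with "K" (3x3 intrinsics, pixels), "T" (4x4, takes a point from camera to world coordinates). Camera axes: x right, y down, z forward; pixel columns grow to the right and rows downward; lengths in m; the calibration is good to about 2 mm. A picture is of the moment at which its call begins: read the wrist's pose just before it. calibration takes no time and is no camera call; for the wrist camera it gives the pose at the moment of the call.
A pose or a line that the arm cannot do raises env.Unreachable and nothing moves.
- env.sign_off(): hands the job in; it is judged then, once.
The state is a dict: "time": time; "qpos": joint angles; "qvel": joint speeds; "effort": joint torques, N m; "tcp_pos": TCP position; "orientation": TCP orientation; "contact_force": force on the tool from outside, world axes, zero at the start; "wrist_torque": the same for the moment, N m; "gripper_width": finger opening in m; "finger_force": force on a finger pad.
Only numpy, scipy, OpenCV 4.12 (cv2) and the standard library are available. Lean on these libraries where they do the work, as an engineer would, in place of code of your own. Each camera call takes 0.05 s, during which the arm holds its last target. There are 200 camera calls.

TASK

Slide the bench cooler's white cover fully open, then lift the tray with the orange handle and tip it low over the cooler so that all three ice packs slide off into it: do not touch the packs with the gripper, and do not drop them from high up. Then set the empty tray back flat on the green mat and let go, leaving the other things on the bench where they are.

Things in the scene. Friction and masses are not known exactly. Their poses are not given: they have to be found in the camera images.
- cooler: fixed open-topped dark blue box, 220 (x) x 240 (y) x 120 mm high, walls and floor 14 mm thick (inside 192 x 212 mm). Origin: centre of its underside on the table; x runs away from the robot, the way the cover opens. White runner rails, 12 mm wide, tops 135 mm above the table, lie along its sides at y = +-126 mm, from x = -110 to +280 mm
- cooler_in (a point): centre of the cooler's inner floor, 14 mm above the table; axes as the cooler's
- cover (a joint): flat white sliding cover (218 x 238 x 12 mm, top face 134 mm above the table): 0 = fully shut, 0.18 m = fully open, moving along the cooler's +x. Starts shut or up to 30 mm ajar, takes about 3 N to slide, stays where left. Fully open, the cooler is free from its x = -96 to +71 mm and the cover overhangs its back by 180 mm
- cover_grip (a point): top centre of the grey upright grip bar on the cover: 14 mm thick along the cooler's x, 90 mm along its y, 30 mm tall above the cover's face, this point 163 mm above the table. Moves with the cover
- tray: loose aluminium tray, 190 (x) x 115 (y) mm, 250 g, floor 4 mm thick, side walls 25 mm high, back wall (+x end) 10 mm thick with an upright orange handle blade on it; the -x end (towards the robot at the start) is an open mouth without a lip. Origin: centre of its underside; z up. The packs start to slide at a tilt of about 24 to 31 degrees
- tray_handle (a point): grip point in the orange handle blade: tray x = +90 mm, y = 0, z = 60 mm. The blade is 10 mm thick along the tray's x and 60 mm wide along its y; it is orange from 25 mm to its top at 80 mm above the tray's underside
- tray_mouth (a point): middle of the floor edge at the tray's open mouth: tray x = -95 mm, y = 0, z = 4 mm; axes as the tray's
- mat: fixed thin dark green mat, 260 (x) x 180 (y) x 3 mm, on which the tray stands at the start. Origin: centre of its underside on the table
- pack0: light blue rigid ice pack, 45 (x) x 75 (y) x 22 mm, about 75 g, loose on the tray, nearest the mouth, lying crosswise. Origin: centre of its underside
- pack1: light blue rigid ice pack, 45 (x) x 75 (y) x 22 mm, about 75 g, loose on the tray, in the middle, lying crosswise. Origin: centre of its underside
- pack2: light blue rigid ice pack, 45 (x) x 75 (y) x 22 mm, about 75 g, loose on the tray, nearest the handle, lying crosswise. Origin: centre of its underside
- vial_rack: white rack of vials, 80 x 180 x 76 mm, bystander. Origin: centre of its underside
- disinfectant: white bottle, 66 mm across, 180 mm tall, bystander. Origin: centre of its underside
- steel_bowl: steel bowl, 120 mm across, 50 mm tall, bystander. Origin: centre of its underside
- swab_jar: clear jar with a steel cap, 72 mm across, 100 mm tall, bystander. Origin: centre of its underside
- data_logger: grey temperature logger, 60 x 100 x 24 mm, bystander. Origin: centre of its underside

How it is judged:
By the outcome, as a careful person would: the job done as asked, in the order asked, and still so for the second after the job is handed in, with the robot touching nothing.
It also fails if it takes over 72 s, if anything falls off the work surface, if the arm or the gripper's body presses on something with over 40 N, if the wrist force passes 120 N, or if a joint passes its speed limit or range.

## Working session

There is one attempt and no reset: what is moved stays moved. The work goes in short steps, each a Python script; the robot and the scene stay as the last script left them, time stands still between calls to the robot, and variables do not carry over. Pictures are saved under pics/ and viewed, at most 10 in all, crops included, and the job is handed in when it is done.

```bash
mkdir -p pics; python3 - <<'E'
from plant import env,cams
import cv2,numpy as np
for n in("top","side"):
    im,d=cams.get_image(n); cv2.imwrite(f"pics/{n}0.png",im[...,::-1]); np.savez(f"{n}0.npz",im=im,d=d,**cams.calibration(n))
    print(n,cams.calibration(n), (d==0).mean())
print(env.get_obs(),env.tip_reach)
E
```

```text
top {'K': array([[349.5198179 ,   0.        , 253.37678208],
       [  0.        , 349.5198179 , 192.11592503],
       [  0.        ,   0.        ,   1.        ]]), 'T': array([[ 4.54984017e-03, -9.89455877e-01,  1.44763140e-01,
         4.21905817e-01],
       [-9.99989646e-01, -4.49001816e-03,  7.39955022e-04,
        -1.51128438e-02],
       [-8.21637158e-05, -1.44765008e-01, -9.89466061e-01,
         1.33345550e+00],
       [ 0.00000000e+00,  0.00000000e+00,  0.00000000e+00,
         1.00000000e+00]])} 0.004023234049479167
side {'K': array([[463.85283735,   0.        , 259.14047301],
       [  0.        , 463.85283735, 186.27894074],
       [  0.        ,   0.        ,   1.        ]]), 'T': array([[ 0.73313124, -0.35563518,  0.57969147, -0.49333768],
       [-0.67974083, -0.35597778,  0.64127391, -1.20055415],
       [-0.02170228, -0.86417789, -0.50271819,  1.06190177],
       [ 0.        ,  0.        ,  0.        ,  1.        ]])} 0.018697102864583332
{'time': 0.1, 'qpos': array([-1.39962337e+00,  3.00410429e-01,  1.52150195e+00, -7.06720214e-06,
        1.32072042e+00, -6.66061018e-02]), 'qvel': array([-0.00090534, -0.00144793, -0.00349732,  0.00155998,  0.000305  ,
        0.00048167]), 'effort': array([ 1.10610115e-03, -5.32646334e+01, -3.53282797e+01,  7.09521957e-02,
        2.35550426e-02, -3.87940679e-05]), 'tcp_pos': array([ 0.12950368, -0.53430647,  0.21595308]), 'orientation': array([-3.14055435e+00, -6.23989691e-05,  2.37780782e-01]), 'contact_force': array([-0.01097736, -0.53606139,  0.07068352]), 'wrist_torque': array([ 0.03003316, -0.0121904 , -0.02319493]), 'finger_force': 0.0, 'gripper_width': 0.09372771239219525} 0.011
```

View pics/top0.png

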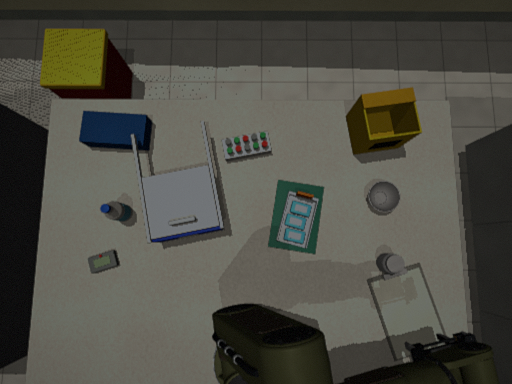

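View pics/side0.png

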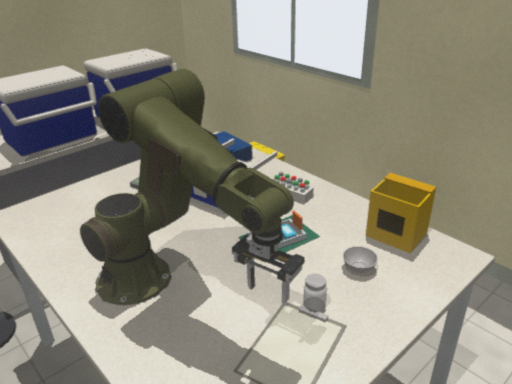

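Top view: the cooler with its white cover is around (183,200) and the grip bar at (182,220). The mat and tray are at (297,217), with the orange handle at (304,195) and the mouth facing the robot. I'll measure these next.

```bash
cat >h.py <<'E'
import numpy as np,cv2
def ray(uv,K,T,z):
    uv=np.atleast_2d(uv).astype(float); d=np.c_[uv,np.ones(len(uv))]@np.linalg.inv(K).T@T[:3,:3].T; o=T[:3,3]
    return (o+d*((z-o[2])/d[:,2])[:,None])[:,:2]
def rect(mask,K,T,z,box=None):
    m=mask.astype(np.uint8)
    if box: k=np.zeros_like(m);x0,y0,x1,y1=box;k[y0:y1,x0:x1]=1;m=m*k
    cs,_=cv2.findContours(m,cv2.RETR_EXTERNAL,cv2.CHAIN_APPROX_NONE)
    c=max(cs,key=cv2.contourArea)[:,0]
    p=ray(c,K,T,z)
    return cv2.minAreaRect((p*1000).astype(np.float32)),c
E
python3 - <<'E'
from h import *
a=np.load("top0.npz");im,K,T=a["im"],a["K"],a["T"]
hsv=cv2.cvtColor(im,cv2.COLOR_RGB2HSV);H,S,V=[hsv[...,i].astype(int) for i in range(3)]
print("mat",rect((H>60)&(H<95)&(S>110)&(V<150),K,T,.003,(260,170,335,265))[0])
print("handle",rect((H<18)&(S>120)&(V>60),K,T,.08,(285,180,325,210))[0])
print("packs+tray",rect((V>140)|((H<18)&(S>120)),K,T,.015,(274,185,322,250))[0])
print("cover",rect((V>120)&(S<60),K,T,.134,(130,170,230,245))[0])
for u,v in((182,195),(182,220),(200,210),(298,245),(150,150),(210,130)):print(u,v,im[v,u],hsv[v,u],a["d"][v,u])
c=cv2.resize(np.hstack([im[120:250,125:235],im[165:260,255:340].repeat(1,0)[:95] if 0 else im[150:280,245:345]]),None,fx=3.6,fy=3.6,interpolation=cv2.INTER_CUBIC)
cv2.imwrite("pics/crop.png",c[...,::-1])
E
```

```text
mat ((525.4884033203125, -175.88363647460938), (174.43783569335938, 253.96536254882812), 81.310546875)
handle ((599.7919311523438, -202.64822387695312), (56.78212356567383, 10.699349403381348), 76.00718688964844)
packs+tray ((605.7282104492188, -210.10317993164062), (62.54169464111328, 18.733440399169922), 76.00707244873047)
cover ((550.6588134765625, 110.0443115234375), (144.5236053466797, 5.207801818847656), 11.359305381774902)
182 195 [113 116 119] [105  13 119] 1.2117255
182 220 [115 119 119] [ 90   9 119] 1.1672208
200 210 [111 114 118] [107  15 118] 1.2063557
298 245 [110 113 116] [105  13 116] 1.3118557
150 150 [66 64 58] [23 31 66] 1.3667186
210 130 [111 111 101] [ 30  23 111] 1.3881793
```

View pics/crop.png

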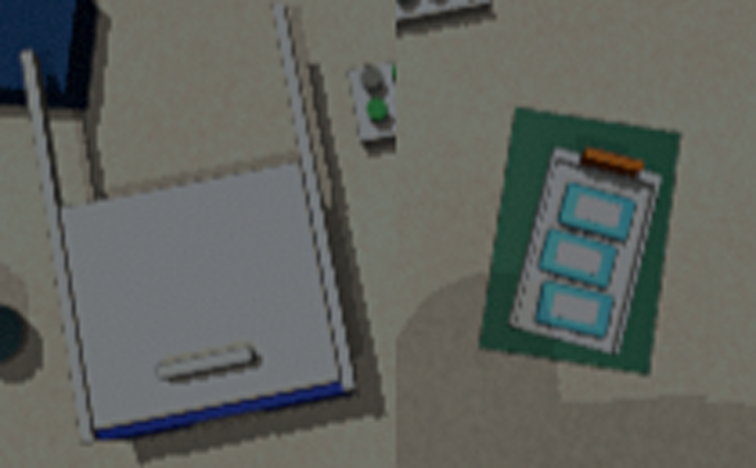

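Crop: the bar, cover and rails are yawed about +10°. The tray is yawed about -14° on the mat, which is at about -9°, with the three packs in a row. I'll use depth next, plus a wrist look for precision.

```bash
cat >>h.py <<'E'
def cloud(d,K,T):
    v,u=np.mgrid[:d.shape[0],:d.shape[1]]
    p=np.stack([(u-K[0,2])/K[0,0]*d,(v-K[1,2])/K[1,1]*d,d],-1)
    return p@T[:3,:3].T+T[:3,3]
E
python3 - <<'E'
from h import *
a=np.load("top0.npz");im,d,K,T=a["im"],a["d"],a["K"],a["T"]
P=cloud(d,K,T);z=P[...,2]
print("table z",np.median(z[260:300,130:200]),z[260:300,130:200].std())
cov=np.median(z[185:205,160:205]);print("cover z",cov)
print("cover",rect((z>cov-.006)&(z<cov+.008),K,T,.134,(138,160,226,245))[0])
print("bar",rect((z>cov+.015),K,T,.163,(160,205,205,235))[0])
print("handle",rect((z>.055),K,T,.08,(285,180,325,210))[0])
# rails: outer extent of everything >.1
hi=(z>.1);m=np.zeros_like(hi);m[110:250,125:235]=hi[110:250,125:235]
print("rails+all",rect(m,K,T,.135)[0])
white=(im.min(2)>95)|((z>.008)&(z<.05))
print("tray",rect(((z>.012)&(z<.06)),K,T,.028,(272,180,325,256))[0])
# neighbours
for n,b in dict(rack=(220,125,275,162),bottle=(98,195,135,225),yellow=(340,85,425,160),bluebox=(75,105,155,155),logger=(80,245,122,275)).items():
    x0,y0,x1,y1=b;q=P[y0:y1,x0:x1][z[y0:y1,x0:x1]>.012];print(n,q.min(0),q.max(0))
E
```

```text
table z 0.0005947611815617648 0.07549635244713586
cover z 0.13380005001593787
cover ((590.6290893554688, 245.66452026367188), (290.52886962890625, 265.05145263671875), 11.244645118713379)
bar ((494.8955993652344, 225.1574249267578), (14.502850532531738, 90.80180358886719), 11.610636711120605)
handle ((596.4593505859375, -200.82205200195312), (60.354610443115234, 14.630498886108398), 74.08926391601562)
rails+all ((637.1910400390625, 254.56512451171875), (390.8212585449219, 265.0317077636719), 11.552488327026367)
tray ((526.746826171875, -180.48255920410156), (81.43551635742188, 98.29096221923828), 73.54780578613281)
rack [ 0.42190582 -0.08038508  0.01217831] [0.84626299 0.10658257 1.3334555 ]
bottle [ 0.42190582 -0.01511284  0.01660816] [0.56591642 0.50705581 1.3334555 ]
yellow [ 0.42190582 -0.58086566  0.01200662] [ 0.94795062 -0.01511284  1.3334555 ]
bluebox [ 0.42190582 -0.01511284  0.01216358] [0.91220707 0.63418854 1.3334555 ]
logger [ 0.31092618 -0.01511284  0.01244841] [0.42190582 0.59651369 1.3334555 ]
```

```bash
cat >>h.py <<'E'
CY=np.radians(11.4); CO=np.array([.5539,.2376])   # cooler yaw, origin
cx=np.array([np.cos(CY),np.sin(CY)]); cy=np.array([-np.sin(CY),np.cos(CY)])
def down(yaw): return [np.pi,0,yaw]
def st(env):
    o=env.get_obs(); return round(o["time"],2),o["tcp_pos"].round(4),o["contact_force"].round(1),round(o["gripper_width"],4),round(float(o["finger_force"]),1)
E
python3 - <<'E'
from plant import env,cams
from h import *
b=np.array([.4949,.2252]); yaw=CY+np.pi/2
env.reach([*b,.235],down(yaw)); env.move_gripper(.06,15)
print(st(env),env.get_obs()["qpos"].round(2))
env.move_straight([*b,.150],vel=.1); print(st(env))
env.move_gripper(0,15); print(st(env))
p0=env.get_obs()["tcp_pos"]; s=0
for ds in [.10,.04]+[.005]*12:
    s+=ds; env.move_straight([*(p0[:2]+cx*s),.150],vel=.12 if ds>.01 else .05)
    t=st(env); f=t[2][:2]@cx; print(round(s,3),round(f,1),t)
    if ds<.01 and f<-12: break
E
```

```text
(3.76, array([0.4949, 0.2252, 0.235 ]), array([-0.6, -0.6, -1. ]), 0.0602, 0.0) [ 0.36  0.27  1.51 -0.    1.36  0.16]
(4.76, array([0.4952, 0.2253, 0.1507]), array([0.2, 0. , 0.8]), 0.0603, 0.0)
(5.53, array([0.495 , 0.2252, 0.15  ]), array([ 2. ,  0.4, -0.9]), 0.0138, 15.0)
0.1 2.3 (6.52, array([0.5932, 0.2453, 0.15  ]), array([1.6, 3.8, 0.8]), 0.0139, 15.0)
0.14 1.8 (7.0, array([0.6324, 0.2533, 0.15  ]), array([0.9, 4.4, 1.7]), 0.0139, 15.0)
0.145 2.7 (7.25, array([0.6371, 0.2542, 0.1501]), array([1.6, 5.6, 1. ]), 0.0137, 15.0)
0.15 2.3 (7.5, array([0.6421, 0.2552, 0.1501]), array([1. , 6.7, 1.4]), 0.0137, 15.0)
0.155 2.7 (7.75, array([0.647 , 0.2563, 0.1501]), array([1.6, 5.7, 0.8]), 0.014, 15.0)
0.16 2.0 (8.0, array([0.6519, 0.2572, 0.1501]), array([0.9, 5.6, 1. ]), 0.0137, 15.0)
0.165 3.9 (8.25, array([0.6568, 0.2582, 0.1501]), array([2.6, 6.8, 0.6]), 0.0136, 15.0)
0.17 2.3 (8.5, array([0.6617, 0.2593, 0.1501]), array([1.3, 5.4, 1.3]), 0.0141, 15.0)
0.175 -22.2 (8.75, array([0.6641, 0.2597, 0.15  ]), array([-22.4,  -1.4,   9.2]), 0.0137, 15.0)
```

```bash
python3 - <<'E'
from plant import env,cams
from h import *
env.move_gripper(.05); p=env.get_obs()["tcp_pos"]; print(st(env))
env.move_straight([*p[:2],.26],vel=.15)
ty=np.radians(-15); yaw=ty+np.pi/2
env.reach([.535,-.185,.32],down(yaw)); env.pause(.3); print(st(env),env.get_obs()["qpos"].round(2))
for n in("wrist","top"):
    c=cams.calibration(n); im,d=cams.get_image(n)
    cv2.imwrite(f"pics/{n}1.png",im[...,::-1]); np.savez(f"{n}1.npz",im=im,d=d,**c)
E
```

```text
(9.47, array([0.6666, 0.2598, 0.15  ]), array([-0.6, -0.2, -0.1]), 0.05, 0.0)
(12.37, array([ 0.5352, -0.1847,  0.3199]), array([0.3, 0.4, 0.1]), 0.0502, 0.0) [-0.4   0.28  1.31  0.    1.55 -0.14]
```

View pics/wrist1.png

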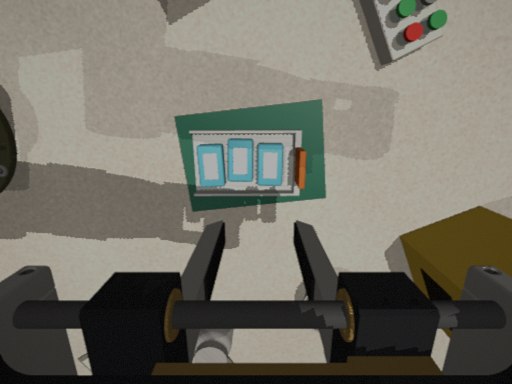

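View pics/top1.png

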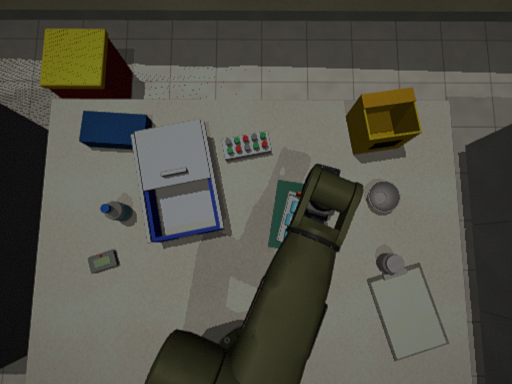

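The top view shows the cover fully open. The wrist view shows the handle at (301,168), the tray walls at rows 132–194 and the mat around them. I'll refine from the wrist view.

```bash
python3 - <<'E'
from h import *
a=np.load("wrist1.npz");im,d,K,T=a["im"],a["d"],a["K"],a["T"]
hsv=cv2.cvtColor(im,cv2.COLOR_RGB2HSV);H,S,V=[hsv[...,i].astype(int) for i in range(3)]
P=cloud(d,K,T);z=P[...,2]
box=(170,95,335,215)
print("mat",rect((H>60)&(H<88)&(S>110)|((H<20)&(S>120)),K,T,.003,box)[0])
org=(H<18)&(S>150);org[:,:285]=0;org[:,315:]=0;org[:140]=0;org[200:]=0
q=P[org];print("handle pts",len(q),q.min(0).round(4),q.max(0).round(4))
t=org&(z>.078);print(t.sum(),cv2.minAreaRect((P[t][:,:2]*1000).astype(np.float32)))
w=np.zeros_like(org);w[95:215,180:310]=1;w&=(z>.022)&(z<.0335)&(S<60);
print("walls",w.sum(),cv2.minAreaRect((P[w][:,:2]*1000).astype(np.float32)))
pk=np.zeros_like(org);pk[130:200,190:300]=1;pk&=(H>85)&(H<105)&(S>90)
for l in range(1,cv2.connectedComponents(pk.astype(np.uint8))[0]):
    m=cv2.connectedComponents(pk.astype(np.uint8))[1]==l
    if m.sum()>50:print("pack",P[m].mean(0).round(4),cv2.minAreaRect((P[m][:,:2]*1000).astype(np.float32)))
E
```

```text
mat ((525.5477905273438, -178.76219177246094), (175.75132751464844, 255.15960693359375), 81.1736831665039)
handle pts 375 [ 0.5879 -0.2539  0.0025] [ 0.6165 -0.1735  0.0858]
249 ((598.72021484375, -203.14678955078125), (58.83960723876953, 10.390425682067871), 75.24553680419922)
walls 2032 ((511.9810791015625, -180.46249389648438), (115.49147033691406, 188.6216583251953), 75.1435546875)
pack [ 0.506  -0.1695  0.0312] ((513.0576171875, -151.55233764648438), (118.43732452392578, 47.13784408569336), 68.90543365478516)
pack [ 0.553  -0.1898  0.0322] ((559.6233520507812, -169.57342529296875), (122.3212890625, 43.25975799560547), 73.41141510009766)
pack [ 0.455  -0.1662  0.0294] ((478.0292053222656, -140.02928161621094), (157.30349731445312, 69.04698944091797), 47.92366409301758)
```

```bash
cat >>h.py <<'E'
from scipy.spatial.transform import Rotation as Ro
TY=np.radians(-14.8); HX=np.array([.5988,-.2032])
def tray(mouth,yaw,tilt):
    """TCP pose for a mouth position, tray yaw, mouth-down tilt (deg)"""
    R=Ro.from_euler('z',yaw)*Ro.from_euler('y',-np.radians(tilt))
    return np.array(mouth)+R.apply([.185,0,.048]),(R*Ro.from_euler('z',np.pi/2)*Ro.from_euler('x',np.pi)).as_euler('xyz')
E
python3 - <<'E'
from plant import env,cams
from h import *
env.move_gripper(.06)
env.reach([*HX,.14],down(TY+np.pi/2))
env.move_straight([*HX,.055],vel=.08); print(st(env))
env.move_gripper(0,60); print(st(env))
env.move_straight([*HX,.10],vel=.06); env.pause(.3); print(st(env),env.get_obs()["wrist_torque"].round(2))
c=cams.calibration("wrist"); im,d=cams.get_image("wrist")
cv2.imwrite("pics/w2.png",im[...,::-1]); np.savez("w2.npz",im=im,d=d,**c)
P=cloud(d,c["K"],c["T"]);z=P[...,2]
# reachability of the pour
for t,x,mz in((20,-.035,.13),(32,-.035,.10),(42,-.035,.08),(48,-.035,.08)):
    m=CO+cx*x; print(t,env.inverse_kinematics(*tray([*m,mz],CY,t)))
E
```

```text
(14.87, array([ 0.5991, -0.2033,  0.0556]), array([0.9, 0. , 0.7]), 0.06, 0.0)
(15.69, array([ 0.5988, -0.2032,  0.055 ]), array([ 0.9, -0.2,  0.1]), 0.0097, 60.0)
(16.89, array([ 0.5987, -0.2032,  0.0998]), array([-0.6,  0.1, -4.4]), 0.0097, 60.0) [-0.19 -0.5  -0.03]
20 [ 0.33677528  0.49017445  1.24389068 -0.05382069  1.0621286   0.15582333]
32 [ 0.35508292  0.34171759  1.50662581 -0.12197033  0.74394227  0.2226458 ]
42 [ 0.37442523  0.23529105  1.70886325 -0.25307741  0.48532187  0.35587937]
48 [ 0.38811224  0.16879386  1.81239229 -0.40899351  0.35900806  0.51289785]
```

View pics/w2.png

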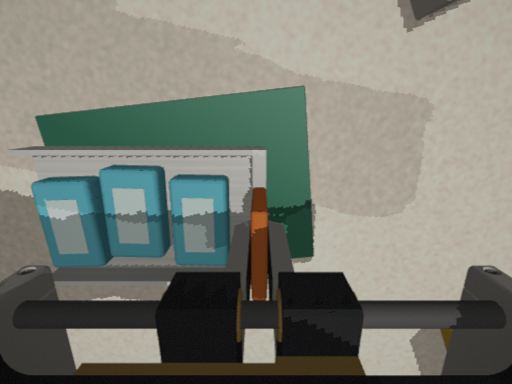

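```bash
python3 - <<'E'
from plant import env,cams
from h import *
a=np.load("w2.npz");P=cloud(a["d"],a["K"],a["T"])
w=P[148:154,20:260].reshape(-1,3);w=w[(w[:,2]>.04)&(w[:,2]<.12)]
s=(w[:,:2]-HX)@[np.cos(TY),np.sin(TY)];k=np.median(w[:,2]);m=abs(w[:,2]-k)<.006
print("sag deg",np.degrees(np.arctan(np.polyfit(s[m],w[m,2],1)[0])),"z wall",k,m.sum(),"s",s.min(),s.max())
def go(mouth,yaw,t,vel=.12): p,o=tray(mouth,yaw,t); env.move_straight(p,o,vel=vel)
m0=HX-.185*np.array([np.cos(TY),np.sin(TY)])
go([*m0,.20],TY,0,.12)
m=CO+cx*-.035
go([*((m0+m)/2),.21],0.,5,.12)
go([*m,.20],CY,12,.12); print(st(env))
go([*m,.135],CY,20,.08); env.pause(.2); print(st(env))
im,d=cams.get_image("wrist"); cv2.imwrite("pics/w3.png",im[...,::-1])
im2,d=cams.get_image("side"); cv2.imwrite("pics/s3.png",np.hstack([im[60:324,:400],im2[60:324,110:510]])[...,::-1])
E
```

```text
sag deg 0.12706624550542228 z wall 0.07261628301675493 1195 s -0.18247818763347703 1.1691424991068603e-05
(22.6, array([0.6873, 0.264 , 0.2855]), array([-0.1, -0.4, -5.5]), 0.01, 60.0)
(23.5, array([0.6743, 0.2618, 0.2438]), array([ 0.1, -0.2, -5. ]), 0.0097, 60.0)
```

View pics/s3.png

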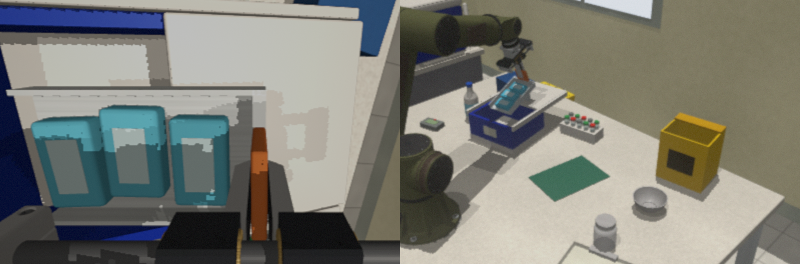

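Packs are still on the tray and the grip is solid, with the mouth over the opening. Tipping now.

```bash
python3 - <<'E'
from plant import env,cams
from h import *
def go(x,z,t,vel=.05): p,o=tray([*(CO+cx*x),z],CY,t); env.move_straight(p,o,vel=vel)
for x,z,t in((-.035,.105,23),(-.035,.094,27),(-.035,.085,31),(-.025,.085,36),(-.015,.087,42)):
    go(x,z,t,.04); env.pause(.3); print(t,st(env))
env.pause(.5);print(st(env))
im,d=cams.get_image("wrist")
im2,d=cams.get_image("side"); cv2.imwrite("pics/s4.png",np.hstack([im[60:324,:400],im2[60:324,110:510]])[...,::-1])
E
```

```text
23 (24.62, array([0.6686, 0.2608, 0.2246]), array([-8.4, -3.2, 13.2]), 0.0104, 60.0)
27 (25.28, array([0.6603, 0.2593, 0.2232]), array([-4.6, -1.5,  8.8]), 0.0099, 60.0)
31 (25.97, array([0.6511, 0.2572, 0.2215]), array([ 1.1,  0.2, -3.1]), 0.0094, 60.0)
36 (26.7, array([0.6485, 0.2566, 0.2324]), array([-1.6,  0.4, -2.1]), 0.01, 60.0)
42 (27.52, array([0.6426, 0.2554, 0.2463]), array([ 0.1, -0.2, -2. ]), 0.0097, 60.0)
(28.02, array([0.6425, 0.2555, 0.2465]), array([-0.8,  0.5, -2.5]), 0.0095, 60.0)
```

View pics/s4.png

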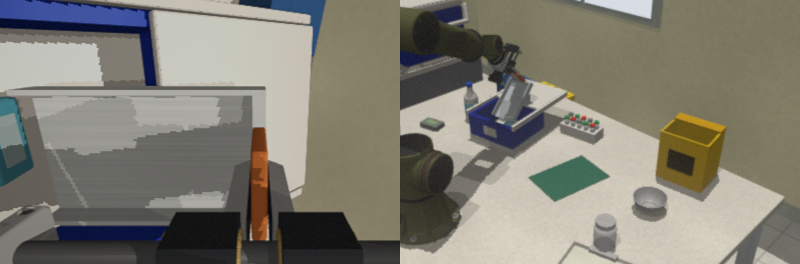

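The tray is empty: no packs in the tray image, and the load matches the tray alone. I'll lift clear and check both the cooler and how the tray sits in the grip.

```bash
python3 - <<'E'
from plant import env,cams
from h import *
def go(mouth,yaw,t,vel=.12): p,o=tray(mouth,yaw,t); env.move_straight(p,o,vel=vel)
m=CO+cx*-.015; m0=HX-.185*np.array([np.cos(TY),np.sin(TY)])
go([*m,.21],CY,40,.08)
go([*(m-cx*.02),.22],CY,10,.12)
go([*((m0+m)/2),.22],0.,0,.15)
go([*m0,.12],TY,0,.15); env.pause(.3); print(st(env))
c=cams.calibration("wrist"); im,d=cams.get_image("wrist"); np.savez("w5.npz",im=im,d=d,**c)
im2,_=cams.get_image("top")
cv2.imwrite("pics/s5.png",np.hstack([im[60:324,:400],cv2.resize(im2[110:250,80:292],(400,264))])[...,::-1])
for n,a in(("before",np.load("w2.npz")),("after",dict(im=im,d=d,**c))):
    P=cloud(a["d"],a["K"],a["T"]);w=P[146:156,20:260].reshape(-1,3);w=w[(w[:,2]>.04)&(w[:,2]<.14)]
    s=(w[:,:2]-HX)@[np.cos(TY),np.sin(TY)];k=np.median(w[:,2]);q=abs(w[:,2]-k)<.012
    print(n,"tilt deg",np.degrees(np.arctan(np.polyfit(s[q],w[q,2],1)[0])),"z",k,q.sum(), "yaw",np.degrees(np.arctan(np.polyfit(w[q,0],w[q,1],1)[0])))
E
```

```text
(34.5, array([ 0.5989, -0.203 ,  0.1681]), array([ 0.6, -0.5, -3.1]), 0.0098, 60.0)
before tilt deg 0.21663314827728916 z 0.07173975365797708 1683 yaw -14.818871705439747
after tilt deg 0.18729897838431497 z 0.12655569155690788 1038 yaw -14.6519962292249
```

View pics/s5.png

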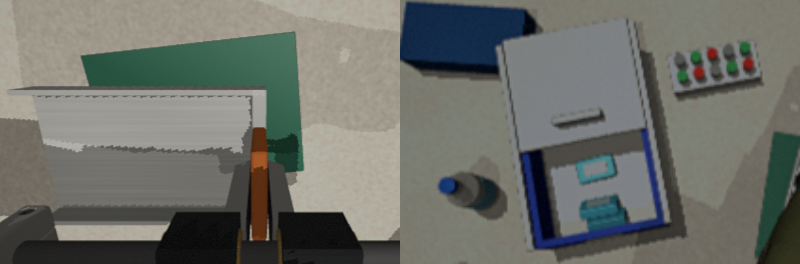

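The tray's pixels in the wrist view match those before the pour, so it hasn't slipped. The cooler holds one pack at (597,168) and a cluster of leaning packs at (602,210). Setting the tray down.

```bash
python3 - <<'E'
from plant import env,cams
from h import *
env.move_straight([*HX,.066],down(TY+np.pi/2),vel=.1); env.pause(.2)
f0=env.get_obs()["contact_force"][2]; z=.066; print(f0)
while z>.0525:
    z-=.0015; env.move_straight([*HX,z],vel=.03); env.pause(.1); f=env.get_obs()["contact_force"][2]
    if f-f0>3: break
print(z,st(env))
env.move_gripper(.03); print(st(env)); env.move_gripper(.06)
env.move_straight([*HX,.16],vel=.1)
env.reach([.45,-.42,.3],down(.3)); print(st(env))
im,d=cams.get_image("top"); im2,_=cams.get_image("side")
K,T=(cams.calibration("top")[k] for k in"KT")
cr=cv2.resize(im[165:250,130:230],(400,340),interpolation=cv2.INTER_CUBIC); cr2=cv2.resize(im[165:265,250:350],(340,340),interpolation=cv2.INTER_CUBIC)
cv2.imwrite("pics/f.png",np.hstack([cr,cr2])[...,::-1])
P=cloud(d,K,T);zz=P[...,2]
hsv=cv2.cvtColor(im,cv2.COLOR_RGB2HSV);c=(hsv[...,0]>82)&(hsv[...,0]<105)&(hsv[...,1]>80);c[:,:145]=0;c[:,222:]=0;c[:180]=0;c[242:]=0
for l in range(1,9):
    m=cv2.connectedComponents(c.astype(np.uint8))[1]==l
    if m.sum()>15: print(m.sum(),P[m].mean(0).round(3),zz[m].max().round(3))
E
```

```text
-1.844604048671022
0.05399999999999999 (38.77, array([ 0.5991, -0.2033,  0.055 ]), array([-1.9,  0.7,  5.9]), 0.0096, 60.0)
(39.3, array([ 0.5988, -0.2032,  0.0539]), array([0.6, 0.1, 0.5]), 0.0297, 0.0)
(42.3, array([ 0.4505, -0.4193,  0.2991]), array([ 0.9,  0.3, -0.4]), 0.06, 0.0)
152 [0.582 0.244 0.052] 1.333
292 [0.492 0.224 0.065] 1.333
```

View pics/f.png

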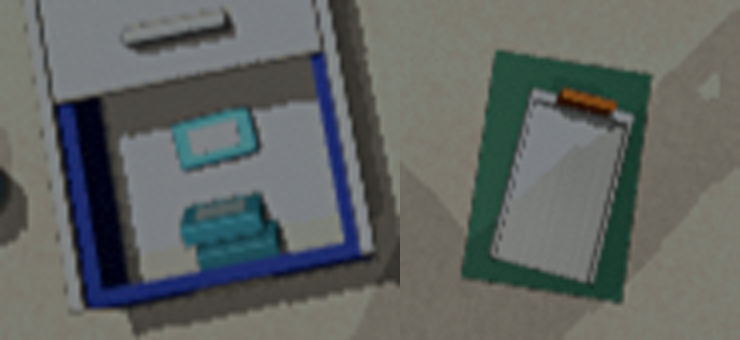

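All three packs are in the cooler: one flat, two leaning at the front wall. The empty tray sits flat on the mat, and the bar at (174,172) shows the cover is still open.

```bash
python3 -c "
from plant import env
print(env.sign_off())"
```

```text
the job is handed in; nothing more can be done
None
```

The job is handed in: the cover is fully open, all three packs are in the cooler, and the empty tray is back flat on the mat and released at about 42 s; the tray's underside briefly met something near the cover's edge (about 16 N) as it tipped, and I did not re-measure the other bench items.

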